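# Swap the open tool trays

## Robot

A 6-joint arm with a two-finger parallel gripper is mounted at the origin on the work surface. World frame = base frame: x ahead of the robot, y to its left, z up, the work surface at z = 0. Lengths are in m, angles in degrees, forces in N, time in s.
With the tool pointing down it reaches from about 0.4 to 0.825 m from the base axis. Payload 7 kg.
Tool frame: the origin (TCP) lies at the very end of the fingers, on their centre line; the grasp point (between the pads) lies 19 mm behind it; z points along the fingers, y is the line along which they close (so a half turn about z gives the same grasp; the last joint's range is limited). The gripper opens to 88 mm and grips with 3 to 60 N. Pads are 19 mm wide; open, the fingers measure 130 mm over their backs; the gripper's body (78 mm by 193 mm) begins 47 mm behind the grasp point.
Start: joints at [16.507, 20.546, 0.682, 0, -70.136, -16.507], TCP at [0.675, -0, 0.227] pointing down, gripper open.
Joint ranges: [-176.03, 176.03], [-82.01, 121.73], [-58.28, 71.71], [-173.87, 95.51], [-174.79, -0.11], [-173.66, 173.66]. Speed limits (degrees/s): [136.94, 136.94, 172.46, 180, 180, 180].

## Interface

Orientations are given as [roll, pitch, yaw] about the fixed x, y, z axes, in that order (R = Rz(yaw) Ry(pitch) Rx(roll)).
In Python, from plant import ctrl gives the robot as it stands.
- The arm moves only by the tool carry_out, never from a script. Its argument "deltas" is a list that holds one entry, the list of rows, each a list of 5 numbers: the shift along the tool's x, y, z scaled (see below), then the turn about the tool's z scaled (see below), then the opening, from -1 (shut) to 1 (fully open). A call has 1 to 5 rows; each row is the pose to reach, as a shift and turn from the pose commanded when the call began, along the tool's axes at that moment, turning the shorter way round; what a row does not reach only later rows make up. The controller multiplies each number of a shift by 20 cm and each number of a turn by 2 pi rad. A row lasts 1/10 s, in which the tool goes at most 50 mm and 8.59 degrees, less where a joint would pass 70% of its speed; a pose out of reach is approached as far as the arm can. A call with a number of a shift or a turn outside -1 to 1 is refused whole. A call with a gripper value outside its range is refused whole. The fingers move at their own pace and stop on an object; the grip force is fixed at half the most. Time passes only in rows, so rows that repeat a pose let the fingers close. It gives the time, the measured TCP pose, the force, the opening and the grip force at its end, in the units of the state.
- ctrl.get_obs(): the state, without advancing time (a new reading comes with each control period).
- ctrl.snapshot(name): name is "scene" or "side" or "wrist"; returns a dict with "color" (480x640x3 uint8, red, green, blue), "camera_matrix" (3x3 intrinsics, pixels), "R" (3x3) and "t" (3): a world point X has camera coordinates R X + t. Camera axes: x right, y down, z forward; pixel columns grow to the right and rows downward; lengths in m; the calibration is good to about 2 mm. A picture is of the moment at which its call begins. There is no depth.
- ctrl.close_job(): hands the job in; it is judged then, once.
Trained networks look in a picture, given as the dict that the camera call returned (one of the last four; its "shot" number tells which), for a name from the list of things; names that differ only in an ending like _2 or _b are one class to them, and where a whole thing is asked for, a point or a joint stands for the part that bears it (a point fixed in the world has none). Each returns a list of dicts, best first, with "p" (0 to 1); they miss things now and then, are a little off and sometimes report something else, mostly with a low value. They report only what shows in the picture. A call takes as long as a camera call. They do not tell look-alikes from the thing itself.
- ctrl.search_frame(picture, name): "centre" ([column, row] in pixels, amid what is visible of it).
- ctrl.silhouettes(picture, name): "mask" (480x640 bool, what is visible of it) and "centre" ([column, row] in pixels, amid what is visible of it).
- ctrl.spot_point(picture, name): "centre" ([column, row] in pixels: a listed point, or the origin of a listed thing).
The state is a dict: "clock": time; "joint_pos": joint angles; "qvel": joint speeds; "tau": joint torques, N m; "tool_pos": TCP position; "orientation": TCP orientation; "force": force on the tool from outside, world axes, zero at the start; "moment": the same for the moment, N m; "opening": finger opening in m; "gripper_force": force on a finger pad.
Only numpy, scipy, OpenCV 4.12 (cv2) and the standard library are available. Lean on these libraries where they do the work, as an engineer would, in place of code of your own. Each camera call takes 0.05 s, during which the arm holds its last target. There are 200 camera calls.

## Task

The spanner tray has been left out on its rail: push it fully home with a fingertip, and only then hook a fingertip behind the lip of the socket tray and draw it gently out along its rail, all the way to its stop. Use the fingertips only, pinching and lifting nothing. Keep the two loose sockets in that tray standing, and leave the bit tray and everything else as they are.

Things in the scene. Friction and masses are not known exactly. Their poses are not given: they have to be found in the camera images.
- rack: red steel base plate, 290 (x) x 460 (y) x 12 mm, fixed on the bench under the row of three tray units; origin at the centre of its underside. Its yaw varies.
- spanner_unit: fixed rail unit of the spanner tray, 250 (x) x 129 (y) x 90 mm, on the rack; origin at the centre of its underside, 12 mm above the bench. Its -x axis is the direction in which the tray is drawn out, +x pushes it home. A red roof covers only the rear 65 mm (underside 87 mm above the unit's underside). The three units stand 145 mm apart in any order.
- spanner_tray (a joint): how far the spanner tray is out on its rail, in m: 0 fully home (rigid stop), 0.13 at its outer stop (rigid). It stays where left; friction about 2 N, sliding resistance 6 N per m/s more. The tray: plain grey steel with a dark floor, open on top, 240 x 116 mm outside, holding five flat spanners lying side by side; this tray starts 70 to 110 mm out.
- spanner_lip (a point): upturned front lip of the spanner tray (moves with it), inner sheet (spanner_tray_c0 in the rules): 116 mm wide (y), 4 mm thick, 40 mm high; origin in the middle of its upper edge at its inner face, 78 mm above the bench; axes as the unit's, +x points into the tray. The tray floor lies 40 mm below the origin; the floor behind the lip is empty for at least 70 mm; side walls 110 mm apart inside, their tops 16 mm below the origin.
- spanner_front (a point): outer steel skin of the spanner tray's lip (spanner_tray_c1 in the rules): 116 mm wide, 4 mm thick, 32 mm high (its top 8 mm below the lip's upper edge); origin in the middle of its outer face, 54 mm above the bench, 8 mm in front (-x) of the lip's inner face. Lip and skin touched with force at the same time counts as pinching.
- socket_unit: fixed rail unit of the socket tray, 250 (x) x 129 (y) x 90 mm, on the rack; origin at the centre of its underside, 12 mm above the bench. Its -x axis is the direction in which the tray is drawn out, +x pushes it home. A red roof covers only the rear 65 mm (underside 87 mm above the unit's underside). The three units stand 145 mm apart in any order.
- socket_tray (a joint): how far the socket tray is out on its rail, in m: 0 fully home (rigid stop), 0.13 at its outer stop (rigid). It stays where left; friction about 2 N, sliding resistance 6 N per m/s more. The tray: plain grey steel with a dark floor, open on top, 240 x 116 mm outside, holding two rows of small round sockets standing on a black strip (fixed in it) and two bigger loose sockets standing in front of these; starts 0 to 12 mm out.
- socket_lip (a point): upturned front lip of the socket tray (moves with it), inner sheet (socket_tray_c0 in the rules): 116 mm wide (y), 4 mm thick, 40 mm high; origin in the middle of its upper edge at its inner face, 78 mm above the bench; axes as the unit's, +x points into the tray. The tray floor lies 40 mm below the origin; the floor behind the lip is empty for at least 65 mm; side walls 110 mm apart inside, their tops 16 mm below the origin.
- socket_front (a point): outer steel skin of the socket tray's lip (socket_tray_c1 in the rules): 116 mm wide, 4 mm thick, 32 mm high (its top 8 mm below the lip's upper edge); origin in the middle of its outer face, 54 mm above the bench, 8 mm in front (-x) of the lip's inner face. Lip and skin touched with force at the same time counts as pinching.
- bit_unit: fixed rail unit of the bit tray, 250 (x) x 129 (y) x 90 mm, on the rack; origin at the centre of its underside, 12 mm above the bench. Its -x axis is the direction in which the tray is drawn out, +x pushes it home. A red roof covers only the rear 65 mm (underside 87 mm above the unit's underside). The three units stand 145 mm apart in any order.
- bit_tray (a joint): how far the bit tray is out on its rail, in m: 0 fully home (rigid stop), 0.13 at its outer stop (rigid). It stays where left; friction about 2 N, sliding resistance 6 N per m/s more. The tray: plain grey steel with a dark floor, open on top, 240 x 116 mm outside, holding a black block full of small upright driver bits; starts shut or up to 5 mm out, to be left alone.
- bit_lip (a point): upturned front lip of the bit tray (moves with it), inner sheet (bit_tray_c0 in the rules): 116 mm wide (y), 4 mm thick, 40 mm high; origin in the middle of its upper edge at its inner face, 78 mm above the bench; axes as the unit's, +x points into the tray. The tray floor lies 40 mm below the origin; the floor behind the lip is empty for at least 100 mm; side walls 110 mm apart inside, their tops 16 mm below the origin.
- bit_front (a point): outer steel skin of the bit tray's lip (bit_tray_c1 in the rules): 116 mm wide, 4 mm thick, 32 mm high (its top 8 mm below the lip's upper edge); origin in the middle of its outer face, 54 mm above the bench, 8 mm in front (-x) of the lip's inner face. Lip and skin touched with force at the same time counts as pinching.
- loose_socket_a_center (a point): centre of a loose round steel socket, 28 mm diameter, 42 mm tall, standing upright on the socket tray's floor (centre 59 mm above the bench), 80 to 112 mm behind the lip; it rides along with the tray
- loose_socket_b_center (a point): centre of a loose round steel socket, 28 mm diameter, 42 mm tall, standing upright on the socket tray's floor (centre 59 mm above the bench), 80 to 112 mm behind the lip; it rides along with the tray
- grease_jar_center (a point): white jar with black cap, 56 mm diameter, 65 mm tall, standing in front of the bit unit; this point is its centre
- spray_can_center (a point): upright can, 54 mm diameter, 170 mm tall, on the bench left of the rack; this point is its centre
- screwdriver: screwdriver with orange handle lying on the bench left of the rack; origin on its underside
- wrench: steel wrench lying on the bench right of the rack; origin on its underside
- deep_socket_center (a point): large deep socket, 32 mm diameter, 75 mm tall, standing on the bench right of the rack; this point is its centre
- screw_tin: open steel tin, 70 mm diameter, 40 mm tall, on the bench right of the rack; origin on its underside
Not all that is in view belongs to the job. Leave any purple or yellow look-alike of the part that bears loose_socket_a_center alone. Leave any orange look-alike of the part that bears loose_socket_b_center alone.

How it is judged:
By the outcome, as a careful person would: the job done as asked, in the order asked, and still so for the second after the job is handed in, with the robot touching nothing.
It also fails if it takes over 45 s, if anything falls off the work surface, if the arm or the gripper's body presses on something with over 40 N, if the wrist force passes 120 N, or if a joint passes its speed limit or range.

## Working session

There is one attempt and no reset: what is moved stays moved. The work goes in short steps, Python scripts to look and compute and a tool call to move; the robot and the scene stay as the last step left them, time stands still between calls to the robot, and variables do not carry over. Pictures are saved under pics/ and viewed, at most 10 in all, crops included, and the job is handed in when it is done.

Besides the shell and the picture viewer there is one more tool, called as name(argument=value, ...) on one line, values as JSON. carry_out: Moves the arm, as the interface text tells. Its arguments: {"type":"object","properties":{"deltas":{"type":"array"}},"required":["deltas"]}

```bash
mkdir -p pics; ls; cat > h.py <<'E'
from plant import ctrl
import numpy as np, cv2
def ray(s,px,z):
    K,R,t=[np.array(s[k],float) for k in("camera_matrix","R","t")]
    c=-R.T@t; d=R.T@np.linalg.inv(K)@[px[0],px[1],1]
    return c+d*(z-c[2])/d[2]
def proj(s,X):
    K,R,t=[np.array(s[k],float) for k in("camera_matrix","R","t")]
    p=K@(R@np.array(X)+t); return p[:2]/p[2]
Z=dict(spanner_lip=.078,spanner_front=.054,spanner_unit=.012,socket_lip=.078,socket_front=.054,socket_unit=.012,bit_lip=.078,bit_front=.054,bit_unit=.012,rack=0,loose_socket_a_center=.059,grease_jar_center=.0325,spray_can_center=.085)
def save(s,n): cv2.imwrite(f"pics/{n}.png",np.array(s["color"])[:,:,::-1])
E
python3 - <<'E'
from h import *
print(ctrl.get_obs())
for cam in("scene","side"):
    s=ctrl.snapshot(cam); save(s,cam+"0"); 
    for n,z in Z.items():
        for d in ctrl.spot_point(s,n)[:4]:
            if d["p"]>.2: print(cam,n,np.round(d["p"],2),np.round(d["centre"]),np.round(ray(s,d["centre"],z),4)[:2])
E
```

```text
pics
{'clock': 0.0, 'joint_pos': array([ 1.65070088e+01,  2.05909034e+01,  6.33977783e-01, -2.11436062e-02,
       -7.01365486e+01, -1.65070885e+01]), 'qvel': array([ 0.00985478, -0.00095074, -0.11168408, -0.07378488, -0.00761582,
       -0.18482614]), 'tau': array([-8.00930356e-04, -5.82726967e+01,  2.93058443e+01,  6.99745238e+00,
        6.93249181e-03, -2.06530804e-04]), 'tool_pos': array([ 6.74503888e-01, -2.10843701e-05,  2.25627029e-01]), 'orientation': array([ 1.79904730e+02, -7.50473832e-03, -9.00072739e+01]), 'force': array([ 0.09312808, -0.08583031, -0.13342523]), 'moment': array([-0.00040761, -0.01969291, -0.03680876]), 'gripper_force': 0.0, 'opening': 0.08773397036930365}
scene spanner_lip 0.89 [235. 234.] [ 0.5212 -0.1741]
scene spanner_front 0.75 [235. 246.] [ 0.5277 -0.1768]
scene spanner_unit 0.82 [244. 324.] [ 0.7193 -0.1821]
scene socket_lip 0.7 [316. 250.] [ 0.615  -0.0286]
scene socket_front 0.72 [311. 254.] [ 0.5921 -0.0347]
scene socket_unit 0.93 [331. 312.] [ 0.7223 -0.0257]
scene socket_unit 0.74 [245. 323.] [ 0.7158 -0.1795]
scene bit_lip 0.63 [389. 239.] [0
[... 1288 characters left out ...]
92.] [0.6036 0.1129]
side bit_lip 0.63 [323. 249.] [ 0.6022 -0.0326]
side bit_front 0.88 [279. 303.] [0.594 0.109]
side bit_front 0.61 [274. 290.] [0.6219 0.0871]
side bit_front 0.39 [359. 207.] [ 0.6452 -0.2377]
side bit_unit 0.64 [306. 334.] [0.5383 0.1069]
side bit_unit 0.62 [227. 293.] [0.72   0.1111]
side rack 0.6 [278. 253.] [ 0.7337 -0.0525]
side loose_socket_a_center 0.64 [276. 245.] [ 0.6984 -0.0113]
side loose_socket_a_center 0.62 [388. 348.] [0.3948 0.0943]
side loose_socket_a_center 0.62 [137. 311.] [0.7671 0.2603]
side grease_jar_center 0.74 [310. 334.] [0.5218 0.119 ]
side spray_can_center 0.64 [161. 304.] [0.7225 0.2412]
side spray_can_center 0.64 [319. 224.] [ 0.6519 -0.0892]
```

View pics/scene0.png

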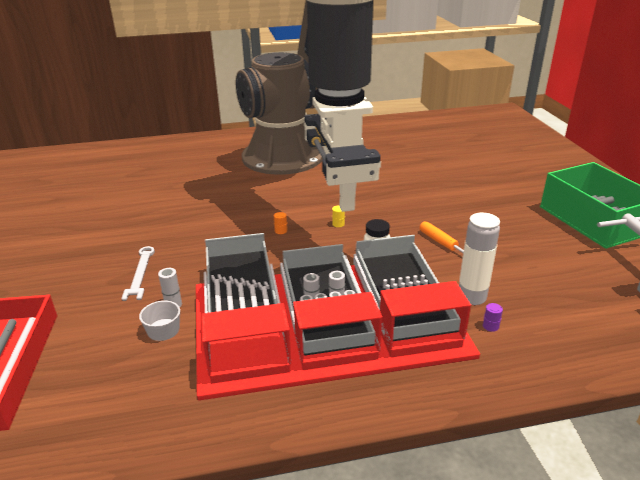

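View pics/side0.png

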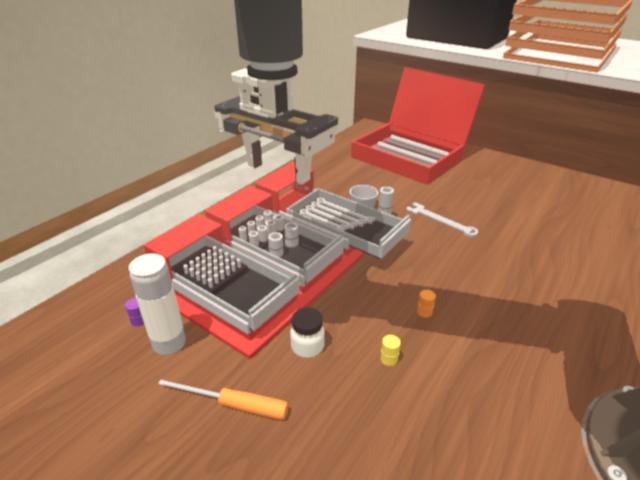

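The scene camera looks towards the robot. The spanner tray is at left (235,240), clearly out. The socket tray is in the middle (316,250), with two steel loose sockets at about (311,283) and (337,280). The bit tray is at right (389,240). The coloured look-alikes stand on the bench: orange (280,223), yellow (338,216) and purple (492,317).

Next I'll use the wrist view to refine the yaw and lip positions.

```bash
python3 - <<'E'
from h import *
s=ctrl.snapshot("wrist"); save(s,"wrist0")
for n,z in Z.items():
    for d in ctrl.spot_point(s,n)[:3]:
        if d["p"]>.3: print(n,np.round(d["p"],2),np.round(d["centre"]),np.round(ray(s,d["centre"],z),4)[:2])
# rack edges in scene: rear edge of base plate (top z=.012)
s=ctrl.snapshot("scene"); hsv=cv2.cvtColor(np.array(s["color"]),cv2.COLOR_RGB2HSV)
m=(((hsv[...,0]<4)|(hsv[...,0]>176))&(hsv[...,1]>200)&(hsv[...,2]>90)).astype(np.uint8)
n,l,st,_=cv2.connectedComponentsWithStats(m); 
k=max((i for i in range(1,n) if 150<st[i,0]<300),key=lambda i:st[i,4]); print(st[k])
P=[]
for c in range(225,455,5):
    r=np.where(l[:,c]==k)[0].max(); P.append(ray(s,(c,r),0.0)[:2])
P=np.array(P); a=np.polyfit(P[:,1],P[:,0],1); res=P[:,0]-np.polyval(a,P[:,1]); g=abs(res)<.004
a=np.polyfit(P[g,1],P[g,0],1); print("rear edge x=",a,"yaw",np.degrees(np.arctan(-a[0])),g.sum(),res.std())
E
```

```text
spanner_unit 0.86 [266.   3.] [ 0.7249 -0.1829]
socket_lip 0.92 [412. 186.] [ 0.6057 -0.0329]
socket_front 0.73 [414. 182.] [ 0.5987 -0.0339]
socket_unit 0.9 [270. 178.] [ 0.726  -0.0344]
bit_lip 0.76 [406. 349.] [0.6037 0.109 ]
bit_front 0.8 [407. 337.] [0.5974 0.1104]
bit_unit 0.45 [418. 182.] [ 0.5847 -0.0299]
loose_socket_a_center 0.91 [294. 214.] [ 0.7003 -0.0078]
[ 196  274  275  111 6914]
rear edge x= [0.02414647 0.84090419] yaw -1.3832218280314954 46 0.0012529397627874287
```

View pics/wrist0.png

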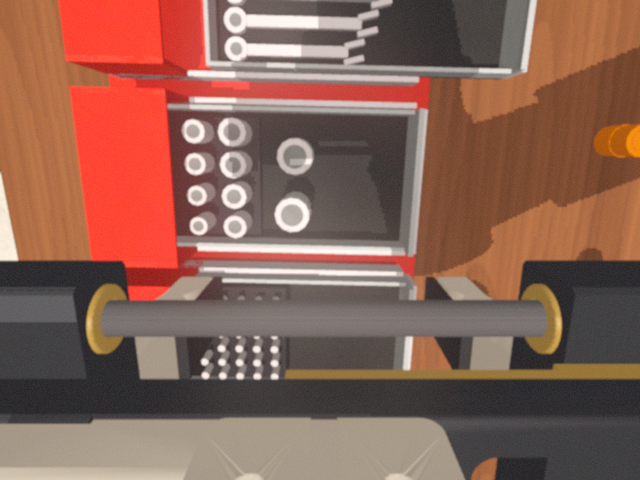

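The wrist view shows the socket tray in the middle, lip inner face at about (410,186), with its two steel loose sockets at (294,156) and (293,214). The spanner tray is above it, out to column 530. The rig yaw is about -1.3°. I'll approach in front of the spanner tray with fingers closed, turned so they close along y.

carry_out(deltas=[[[0.16,0.18,0,-0.022,-1],[0.32,0.36,0,-0.044,-1],[0.48,0.54,0,-0.066,-1],[0.64,0.72,0,-0.088,-1],[0.8,0.9,0,-0.11,-1]]])

```text
clock: 2.65
tool_pos: [0.4934, -0.161, 0.2268]
orientation: [-180.0, -0.0, -50.0]
force: [0.1, -1.2, 0.1]
opening: 0.0534
gripper_force: 0.0
```

carry_out(deltas=[[[0,0,0,-0.022,-1],[0,0,0,-0.044,-1],[0,0,0,-0.066,-1],[0,0,0,-0.088,-1],[0,0,0,-0.11,-1]]])

```text
clock: 3.15
tool_pos: [0.495, -0.1601, 0.2268]
orientation: [-180.0, -0.0, -10.5]
force: [-0.2, 0.5, -0.2]
opening: 0.0133
gripper_force: 0.0
```

carry_out(deltas=[[[0,0,0,-0.013,-1],[0,0,0,-0.0264,-1],[0,0,0,-0.0264,-1]]])

```text
clock: 3.45
tool_pos: [0.495, -0.16, 0.2267]
orientation: [180.0, -0.0, -1.2]
force: [-0.2, -0.1, 0.4]
opening: 0.0003
gripper_force: 0.0
```

```bash
python3 - <<'E'
from h import *
o=ctrl.get_obs(); print({k:np.round(o[k],4) for k in("clock","tool_pos","orientation","force","opening","joint_pos")})
for cam in("scene","side","wrist"):
    s=ctrl.snapshot(cam)
    if cam=="wrist": save(s,"wrist1")
    for n in("spanner_lip","spanner_front","spanner_unit","socket_lip","socket_front","socket_unit"):
        for d in ctrl.spot_point(s,n)[:1]:
            print(cam,n,np.round(d["p"],2),np.round(d["centre"]),np.round(ray(s,d["centre"],Z[n]),4)[:2])
E
```

```text
{'clock': np.float64(3.45), 'tool_pos': array([ 0.495 , -0.16  ,  0.2267]), 'orientation': array([ 1.799997e+02, -1.640000e-02, -1.225300e+00]), 'force': array([-0.2164, -0.1056,  0.3881]), 'opening': np.float64(0.0003), 'joint_pos': array([ 3.71940e+00,  5.88590e+00, -1.86446e+01,  1.90000e-03,
       -6.54532e+01,  8.50545e+01])}
scene spanner_lip 0.69 [234. 234.] [ 0.5225 -0.1754]
scene spanner_front 0.94 [236. 246.] [ 0.5265 -0.1741]
scene spanner_unit 0.8 [244. 323.] [ 0.716  -0.1811]
scene socket_lip 0.91 [314. 244.] [ 0.5949 -0.0279]
scene socket_front 0.76 [312. 255.] [ 0.595  -0.0331]
scene socket_unit 0.83 [326. 317.] [ 0.732  -0.0366]
side spanner_lip 0.96 [394. 228.] [ 0.5283 -0.1746]
side spanner_front 0.55 [398. 237.] [ 0.5203 -0.1823]
side spanner_unit 0.63 [319. 222.] [ 0.7192 -0.185 ]
side socket_lip 0.7 [224. 290.] [0.6719 0.1566]
side socket_front 0.73 [326. 259.] [ 0.5984 -0.0358]
side socket_unit 0.69 [277. 255.] [ 0.7195 -0.0347]
wrist spanner_lip 0.57 [343. 182.] [ 0.5304 -0.1768]
wrist spanner_front 0.67 [340. 190.] [ 0.5216 -0.1751]
wrist socket_lip 0.92 [149.  85.] [ 0.6055 -0.0341]
wrist socket_front 0.87 [165. 101.] [ 0.5966 -0.0354]
```

carry_out(deltas=[[[-0.05,0.08,0.2,0,-1],[-0.05,0.08,0.4,0,-1],[-0.05,0.08,0.6,0,-1],[-0.05,0.08,0.8,0,-1],[-0.05,0.08,0.87,0,-1]]])

```text
clock: 5.0
tool_pos: [0.482, -0.1757, 0.0489]
orientation: [-180.0, 0.3, -1.3]
force: [0.3, -0.4, -0.8]
opening: 0.0003
gripper_force: 0.0
```

carry_out(deltas=[[[0.02,0,0,0,-1],[0.04,0,0,0,-1],[0.06,0,0,0,-1],[0.08,0,0,0,-1],[0.1,0,0,0,-1]]])

```text
clock: 5.5
tool_pos: [0.5057, -0.1762, 0.0536]
orientation: [-180.0, -0.1, -1.3]
force: [0.4, -0.2, 0.4]
opening: 0.0009
gripper_force: 0.0
```

carry_out(deltas=[[[0.03,0,0,0,-1],[0.06,0,0,0,-1],[0.09,0,0,0,-1],[0.12,0,0,0,-1],[0.15,0,0,0,-1]]])

```text
clock: 6.0
tool_pos: [0.535, -0.177, 0.0525]
orientation: [180.0, 0.0, -1.3]
force: [-2.1, 0.0, 2.0]
opening: 0.0005
gripper_force: 1.1
```

```bash
python3 - <<'E'
from h import *
o=ctrl.get_obs(); print({k:np.round(o[k],4) for k in("clock","tool_pos","orientation","force","opening")})
s=ctrl.snapshot("side"); save(s,"side1")
E
```

```text
{'clock': np.float64(6.0), 'tool_pos': array([ 0.535 , -0.177 ,  0.0525]), 'orientation': array([ 1.799947e+02,  2.160000e-02, -1.296300e+00]), 'force': array([-2.0517,  0.0255,  2.0381]), 'opening': np.float64(0.0005)}
```

View pics/side1.png

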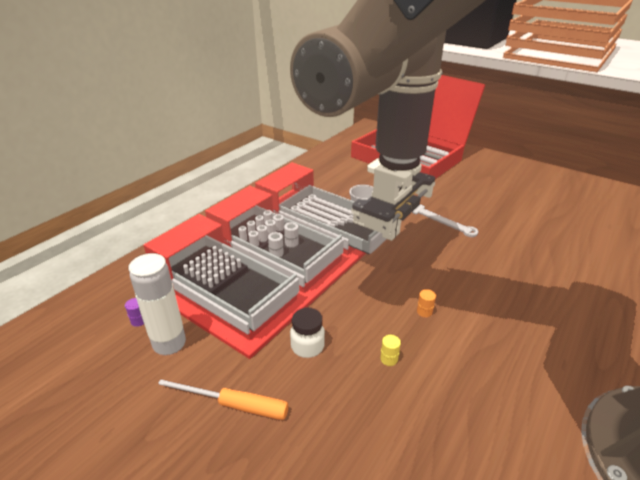

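The fingertip is on the spanner front and pushing with about 2 N. The gripper sits over the lip at about (385,225), clear of everything else. I'll carry on and slow down near home.

carry_out(deltas=[[[0.04,0,0,0,-1],[0.08,0,0,0,-1],[0.12,0,0,0,-1],[0.16,0,0,0,-1],[0.19,0,0,0,-1]]])

```text
clock: 6.55
tool_pos: [0.5734, -0.1778, 0.0524]
orientation: [180.0, 0.0, -1.3]
force: [-3.0, -0.8, 0.2]
opening: 0.0006
gripper_force: 1.1
```

carry_out(deltas=[[[0.015,0,0,0,-1],[0.03,0,0,0,-1],[0.045,0,0,0,-1],[0.06,0,0,0,-1],[0.07,0,0,0,-1]]])

```text
clock: 7.05
tool_pos: [0.5824, -0.178, 0.0524]
orientation: [-180.0, 0.5, -1.3]
force: [-19.0, 2.8, 15.8]
opening: 0.0007
gripper_force: 9.6
```

Rigid stop reached: the force is rising and the TCP has stalled. Now I'll back off and rise, then check.

carry_out(deltas=[[[0,0,0,0,-1],[-0.05,0,0,0,-1],[-0.15,0,0,0,-1],[-0.15,0,-0.1,0,-1],[-0.15,0,-0.3,0,-1]]])

```text
clock: 7.55
tool_pos: [0.5548, -0.1772, 0.1109]
orientation: [-180.0, 0.2, -1.3]
force: [1.4, -0.4, -0.0]
opening: 0.0005
gripper_force: 0.0
```

carry_out(deltas=[[[0,0,-0.2,0,-1],[0,-0.2,-0.3,0,-1],[0.1,-0.4,-0.3,0,-1],[0.2,-0.6,-0.3,0,-1],[0.2,-0.6,-0.3,0,-1]]])

```text
clock: 8.05
tool_pos: [0.6024, -0.0543, 0.1734]
orientation: [-179.9, -0.3, -1.1]
force: [0.2, -0.2, -0.6]
opening: 0.0003
gripper_force: 0.0
```

```bash
python3 - <<'E'
from h import *
o=ctrl.get_obs(); print({k:np.round(o[k],4) for k in("clock","tool_pos","orientation","force","opening")})
for cam in("scene","side","wrist"):
    s=ctrl.snapshot(cam)
    save(s,cam+"2")
    for n in("spanner_lip","spanner_front","socket_lip","socket_front","bit_lip","bit_front"):
        for d in ctrl.spot_point(s,n)[:1]:
            print(cam,n,np.round(d["p"],2),np.round(d["centre"]),np.round(ray(s,d["centre"],Z[n]),4)[:2])
    for d in ctrl.spot_point(s,"loose_socket_a_center"): print(cam,"ls",np.round(d["p"],2),np.round(d["centre"]),np.round(ray(s,d["centre"],.059),4)[:2])
E
```

```text
{'clock': np.float64(8.05), 'tool_pos': array([ 0.6024, -0.0543,  0.1734]), 'orientation': array([-179.9451,   -0.2519,   -1.0751]), 'force': array([ 0.2293, -0.2257, -0.6155]), 'opening': np.float64(0.0003)}
scene spanner_lip 0.72 [237. 254.] [ 0.5939 -0.1764]
scene spanner_front 0.97 [234. 266.] [ 0.5978 -0.1839]
scene socket_lip 0.71 [316. 250.] [ 0.6128 -0.0291]
scene socket_front 0.72 [313. 258.] [ 0.6052 -0.0332]
scene bit_lip 0.59 [388. 240.] [0.6133 0.1129]
scene bit_front 0.85 [385. 243.] [0.5876 0.1181]
scene ls 0.77 [333. 288.] [ 0.7127 -0.0195]
scene ls 0.73 [338. 217.] [0.4745 0.0482]
scene ls 0.73 [494. 312.] [0.838 0.226]
side spanner_lip 0.59 [363. 216.] [ 0.6003 -0.1746]
side spanner_front 0.44 [223. 291.] [0.6915 0.1417]
side socket_lip 0.88 [320. 248.] [ 0.6094 -0.0318]
side socket_front 0.88 [324. 260.] [ 0.6001 -0.0319]
side bit_lip 0.72 [274. 291.] [0.6024 0.1099]
side bit_front 0.7 [275. 302.] [0.6005 0.1104]
side ls 0.92 [135. 313.] [0.767  0.2647]
side ls 0.77 [272. 247.] [ 0.7011 -0.0017]
side ls 0.71 [390. 351.] [0.3894 0.0978]
wrist spanner_lip 0.7 [501. 235.] [ 0.6029 -0.178 ]
wrist spanner_front 0.66 [483. 240.] [ 0.593  -0.1762]
wrist socket_lip 0.61 [283. 237.] [ 0.6049 -0.0317]
wrist socket_front 0.78 [292. 238.] [ 0.5984 -0.0358]
wrist bit_lip 0.67 [ 73. 240.] [0.6063 0.1086]
wrist bit_front 0.87 [ 93. 249.] [0.5935 0.1118]
wrist ls 0.79 [244.  90.] [ 0.7002 -0.0095]
```

View pics/wrist2.png

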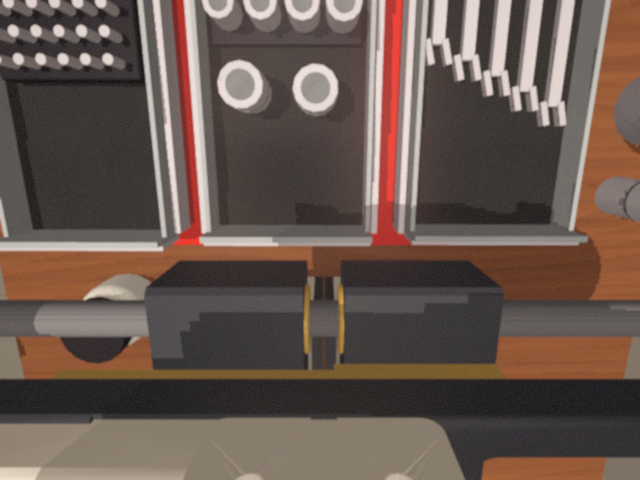

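Spanner lip (row 240) is in line with the others, so it is home. The two steel loose sockets, at (242,85) and (316,88), are standing and are the ones in the tray. The floor behind the socket lip (row 240) is free, so I'll descend there.

carry_out(deltas=[[[0.16,-0.11,0,0,-1],[0.16,-0.11,0.15,0,-1],[0.16,-0.11,0.35,0,-1],[0.16,-0.11,0.5,0,-1],[0.16,-0.11,0.6,0,-1]]])

```text
clock: 9.75
tool_pos: [0.6305, -0.0372, 0.0499]
orientation: [180.0, 0.2, -1.3]
force: [0.5, -0.2, 0.5]
opening: 0.0006
gripper_force: 0.0
```

carry_out(deltas=[[[0,0,0,0,-1],[-0.02,0,0,0,-1],[-0.04,0,0,0,-1],[-0.05,0,0,0,-1],[-0.06,0,0,0,-1]]])

```text
clock: 10.25
tool_pos: [0.6201, -0.0367, 0.0539]
orientation: [-180.0, -0.1, -1.3]
force: [0.3, 0.4, -0.5]
opening: 0.0003
gripper_force: 0.0
```

carry_out(deltas=[[[-0.01,0,0,0,-1],[-0.02,0,0,0,-1],[-0.03,0,0,0,-1],[-0.04,0,0,0,-1],[-0.05,0,0,0,-1]]])

```text
clock: 10.75
tool_pos: [0.6103, -0.0365, 0.0529]
orientation: [-180.0, -0.1, -1.3]
force: [1.7, -0.0, 0.6]
opening: -0.0001
gripper_force: 1.0
```

carry_out(deltas=[[[-0.012,0,0,0,-1],[-0.026,0,0,0,-1],[-0.042,0,0,0,-1],[-0.06,0,0,0,-1],[-0.08,0,0,0,-1]]])

```text
clock: 11.25
tool_pos: [0.5936, -0.0361, 0.0526]
orientation: [-180.0, -0.0, -1.3]
force: [2.6, 0.2, 1.7]
opening: 0.0004
gripper_force: 1.0
```

```bash
python3 - <<'E'
from h import *
o=ctrl.get_obs(); print({k:np.round(o[k],4) for k in("clock","tool_pos","force")})
s=ctrl.snapshot("side"); save(s,"side3")
E
```

```text
{'clock': np.float64(11.25), 'tool_pos': array([ 0.5936, -0.0361,  0.0526]), 'force': array([2.6445, 0.234 , 1.6872])}
```

View pics/side3.png

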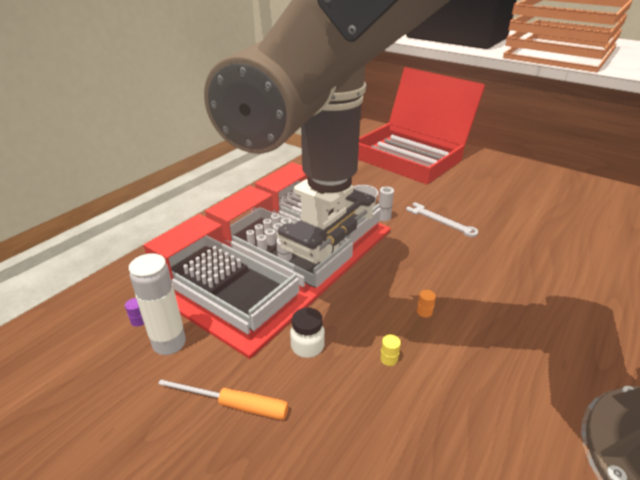

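Hooked and drawing at about 2.6 N; the spanner and bit trays are untouched. Continuing at 40 mm/s.

carry_out(deltas=[[[-0.02,0,0,0,-1],[-0.04,0,0,0,-1],[-0.06,0,0,0,-1],[-0.08,0,0,0,-1],[-0.1,0,0,0,-1]]])

```text
clock: 11.8
tool_pos: [0.5734, -0.0358, 0.0525]
orientation: [-180.0, 0.0, -1.3]
force: [1.7, 0.1, 0.3]
opening: 0.0005
gripper_force: 1.0
```

carry_out(deltas=[[[-0.02,0,0,0,-1],[-0.04,0,0,0,-1],[-0.06,0,0,0,-1],[-0.08,0,0,0,-1],[-0.1,0,0,0,-1]]])

```text
clock: 12.3
tool_pos: [0.5534, -0.0353, 0.0525]
orientation: [-180.0, 0.0, -1.3]
force: [2.2, 0.6, -1.1]
opening: 0.0005
gripper_force: 1.0
```

carry_out(deltas=[[[-0.02,0,0,0,-1],[-0.04,0,0,0,-1],[-0.06,0,0,0,-1],[-0.08,0,0,0,-1],[-0.1,0,0,0,-1]]])

```text
clock: 12.8
tool_pos: [0.5335, -0.0348, 0.0526]
orientation: [-180.0, -0.0, -1.3]
force: [1.9, 1.1, -2.0]
opening: 0.0006
gripper_force: 1.0
```

carry_out(deltas=[[[-0.02,0,0,0,-1],[-0.04,0,0,0,-1],[-0.06,0,0,0,-1],[-0.08,0,0,0,-1],[-0.1,0,0,0,-1]]])

```text
clock: 13.3
tool_pos: [0.5135, -0.0344, 0.0526]
orientation: [-180.0, -0.0, -1.3]
force: [1.7, 0.8, -2.0]
opening: 0.0003
gripper_force: 1.0
```

carry_out(deltas=[[[-0.015,0,0,0,-1],[-0.03,0,0,0,-1],[-0.04,0,0,0,-1],[-0.05,0,0,0,-1],[-0.06,0,0,0,-1]]])

```text
clock: 13.8
tool_pos: [0.5018, -0.0341, 0.0526]
orientation: [180.0, -0.0, -1.3]
force: [1.8, 0.7, -0.9]
opening: 0.0004
gripper_force: 1.0
```

carry_out(deltas=[[[-0.01,0,0,0,-1],[-0.02,0,0,0,-1],[-0.03,0,0,0,-1],[-0.04,0,0,0,-1],[-0.05,0,0,0,-1]]])

```text
clock: 14.3
tool_pos: [0.4917, -0.0339, 0.0526]
orientation: [-180.0, -0.0, -1.3]
force: [3.2, 0.9, 0.3]
opening: 0.0005
gripper_force: 1.0
```

carry_out(deltas=[[[-0.01,0,0,0,-1],[-0.02,0,0,0,-1],[-0.03,0,0,0,-1],[-0.04,0,0,0,-1]]])

```text
clock: 14.7
tool_pos: [0.486, -0.0335, 0.053]
orientation: [-180.0, -0.2, -1.2]
force: [14.4, -4.5, -10.8]
opening: 0.0007
gripper_force: 7.3
```

Outer stop reached (14 N, stalled). I'll release inward and rise straight up.

carry_out(deltas=[[[0,0,0,0,-1],[0.03,0,0,0,-1],[0.09,0,0,0,-1],[0.09,0,-0.05,0,-1],[0.09,0,-0.2,0,-1]]])

```text
clock: 15.2
tool_pos: [0.4998, -0.0348, 0.0908]
orientation: [179.9, 0.4, -1.4]
force: [0.4, -0.5, -0.7]
opening: 0.0001
gripper_force: 0.0
```

carry_out(deltas=[[[0,0,-0.2,0,-1],[0,0,-0.4,0,-1],[0,0,-0.6,0,-1],[0,0,-0.7,0,-1],[0,0,-0.7,0,-1]]])

```text
clock: 15.7
tool_pos: [0.5033, -0.034, 0.2366]
orientation: [-179.9, -0.3, -1.3]
force: [-0.1, 0.7, -0.2]
opening: 0.0006
gripper_force: 0.0
```

```bash
python3 - <<'E'
from h import *
o=ctrl.get_obs(); print({k:np.round(o[k],4) for k in("clock","tool_pos","force")})
for cam in("side","wrist","scene"):
    s=ctrl.snapshot(cam); save(s,cam+"4")
    for n in("spanner_lip","spanner_front","socket_lip","socket_front","bit_lip"):
        for d in ctrl.spot_point(s,n)[:1]:
            print(cam,n,np.round(d["p"],2),np.round(d["centre"]),np.round(ray(s,d["centre"],Z[n]),4)[:2])
E
```

```text
{'clock': np.float64(15.7), 'tool_pos': array([ 0.5033, -0.034 ,  0.2366]), 'force': array([-0.0754,  0.746 , -0.2069])}
side spanner_lip 0.56 [361. 217.] [ 0.6016 -0.1713]
side spanner_front 0.85 [364. 226.] [ 0.5978 -0.1773]
side socket_lip 0.97 [382. 276.] [ 0.4753 -0.0287]
side socket_front 0.92 [384. 281.] [ 0.4758 -0.0447]
side bit_lip 0.91 [274. 290.] [0.6025 0.1085]
wrist spanner_lip 0.58 [508.  92.] [ 0.6007 -0.1767]
wrist spanner_front 0.59 [494. 103.] [ 0.5953 -0.1774]
wrist socket_lip 0.62 [344. 136.] [ 0.5717 -0.0528]
wrist socket_front 0.79 [320. 256.] [ 0.4676 -0.0312]
wrist bit_lip 0.69 [144. 114.] [0.5919 0.1002]
scene spanner_lip 0.58 [237. 256.] [ 0.6001 -0.1777]
scene spanner_front 0.83 [234. 266.] [ 0.5961 -0.1843]
scene socket_lip 0.7 [304. 214.] [ 0.4736 -0.0251]
scene socket_front 0.59 [302. 223.] [ 0.4719 -0.03  ]
scene bit_lip 0.91 [388. 238.] [0.6072 0.1167]
```

View pics/side4.png

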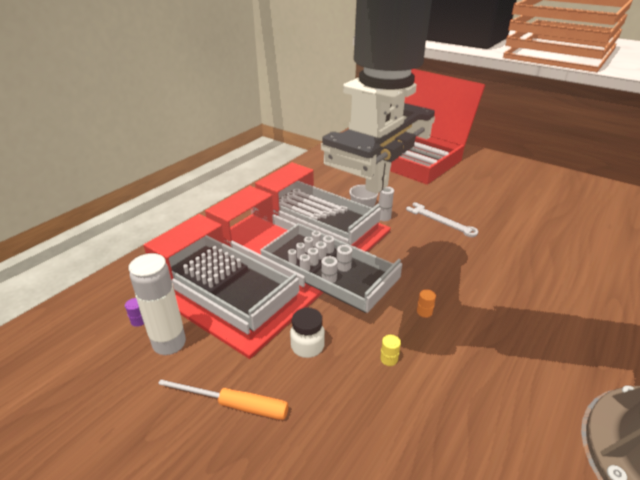

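View pics/wrist4.png

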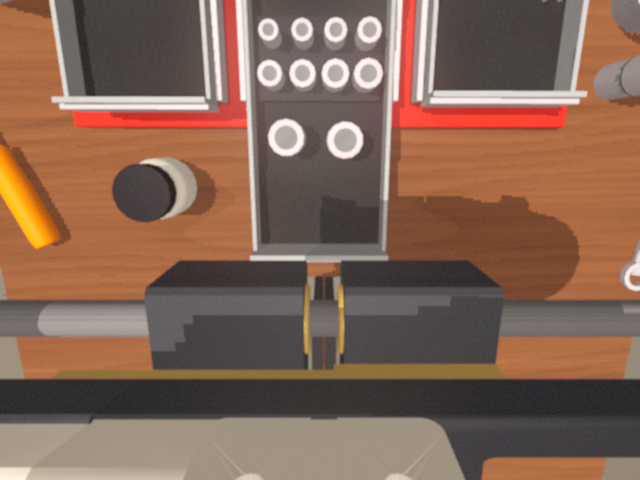

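The socket tray is fully out, with its lip at (382,276) in the side view (about 130 mm) and both loose sockets standing at (330,267) and (344,257). The spanner tray is home, and the bit tray and everything else are unchanged.

```bash
python3 -c "
from plant import ctrl
print(ctrl.close_job())"
```

```text
the job is handed in; nothing more can be done
None
```

I pushed the spanner tray home to its stop, then drew the socket tray out about 130 mm to its stop with both loose sockets still standing and nothing else moved, and handed the job in at about 16 s; no verdict was returned.

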